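Clear behind the breakfast caddy's bracket and hold its bolt head

TASK

The breakfast caddy by the window is being bolted down: a driver under the table is slowly running the lock nut up, but the bolt just turns round with it. Take the red-capped jam jar and the green tea tin out from behind the iron bracket, where they block the bolt, and set each gently upright in its own empty bay of the oak caddy (the jar in the square bay, the tin in the narrow one), leaving everything else where it is. Then reach down into the gap between bracket and sill, grip the hexagon bolt head firmly so that it stops turning, and finish while still holding it.

Things in the scene. Friction and masses are not known exactly. Their poses are not given: they have to be found in the camera images.
- caddy: Oak box, iron bracket and sill, one fixed assembly. Origin: on the bolt's axis at table level; x points from the robot's side across the gap to the sill, y along gap and box, z up. Box: outside x -122 to -45 mm, y -132 to 132; walls and dividers 6 mm thick, 52 high; floor 6 thick; four bays in a row, 66 mm deep in x, the two middle ones filled to below the rim
- bracket_top (a point): Middle of the top edge, gap side, of the bracket's upright dark iron plate, 70 mm above the table: the near wall of the gap, 40 mm from the bolt's axis, 4.5 mm thick, 220 long in y, with a rib at each end reaching 10 mm into the gap. Its foot, 5 mm thick, 68 mm wide in y, lies in the gap under the bolt; the box is screwed to its other side
- sill_edge (a point): Middle of the white sill's top front edge, 58 mm above the table, 40 mm from the bolt's axis: the far wall of the gap, which is thus 80 mm wide. The sill runs 920 mm along y and 160 mm back in x; axes as the caddy's
- bay_jar (a point): Centre of the inner floor of the empty square bay at the +y end of the box, 66 x 66 mm inside; axes as the caddy's; the floor is 6 mm above the table, the rim 46 mm above the floor
- bay_tin (a point): Centre of the inner floor of the empty narrow bay at the -y end of the box, inside 66 mm along the caddy's x and 50 mm along its y; axes as the caddy's; rim 46 mm above the floor
- bolt: Bright hexagon bolt head, 24 mm across flats, 13 high, axis upright. Origin: its centre, 41.5 mm above the table. One pair of flats faces along its own y, the others lie 60 degrees either side. Under it a fixed boss 21 mm in diameter. The driven nut drags it anticlockwise seen from above (yaw grows) at about 0.1 rad/s, with 0.12 N m; a grip of 20 N or more on two flats holds it
- jar: Closed glass jam jar, red twist cap, 58 mm in diameter, 82 high (cap: the top 16 mm, also 58 mm wide), about 0.26 kg. Origin: centre of its underside, z up. Stands on the table in the gap, to one side of the bolt, about 70 mm from it
- tin: Green tea tin with a brass-coloured lid, 56 mm along its x, 42 mm along its y, 78 high, about 0.16 kg. Origin: centre of its underside, z up. Stands on the table in the gap on the other side of the bolt, its y roughly along the gap
- mustard: Stoneware mustard pot with cork, 53 mm in diameter, 44 high, in the bay next to bay_jar: leave it. Origin: centre of its underside
- butter: White butter dish with wooden lid, 56 x 50 x 40 mm, in the bay next to bay_tin: leave it. Origin: centre of its underside
- toaster: Chrome two-slot toaster, 280 mm along its x, 170 wide, 185 high, its black lever on its -x end: leave it. Origin: centre of its underside
- plate: White ceramic plate, 190 mm in diameter, 18 high: leave it. Origin: centre of its underside
- spoon: Stainless teaspoon, 140 mm long along its x, lying on the table: leave it
- mug: Blue enamel mug, 76 mm in diameter, 75 high, handle along its y, standing on the sill on the caddy's +y side: leave it. Origin: centre of its underside
- basil: Terracotta pot of basil, 96 mm in diameter, pot 78 high, about 165 with leaves, standing on the sill on the caddy's -y side: leave it. Origin: centre of its underside

How it is judged:
On the way, in this order (a step that is already met when the one before it is completed fails the run):
1. jar and tin both stand upright in their bays, let go (distance between jar and bay_jar below 0.012 m and angle between each of jar, tin's own z axis and vertical below 0.1 rad and contact force between the fingers and jar below 0.1 N and linear speed of each of jar, tin below 0.03 m/s and distance between tin and bay_tin below 0.012 m and contact force between the fingers and tin below 0.1 N), for 0.2 s.
2. the bolt head is gripped and no longer turns (horizontal distance between the grasp point and bolt below 0.012 m and distance between the grasp point and bolt below 0.03 m and contact force between the fingers and bolt above 15 N and angular speed of bolt below 0.03 rad/s), for 0.5 s.
At the end, for the whole second after the job is handed in: Jar and tin upright (0.1 rad), at rest and untouched on their bay floors (within 12 mm of the centre); fingers grip the bolt head (over 15 N, grasp point within 12 mm of its axis, 30 mm of its centre), which turns under 0.03 rad/s; all else within 30 mm of its start (all of step 1 and all of step 2 and distance of each of toaster, plate, spoon, mug, basil, mustard, butter from where it was at the start of the episode below 0.03 m); the arm keeps its last pose, push and grip.
It fails at once if another thing on the table, in the caddy or on the sill was pushed more than 30 mm (distance of any of toaster, plate, spoon, mug, basil, mustard, butter from where it was at the start of the episode above 0.03 m).
It fails at once if the jar or the tin was dropped or thrown (over 0.5 m/s out of the fingers) ((contact force between the fingers and jar below 0.05 N and linear speed of jar above 0.5 m/s) or (contact force between the fingers and tin below 0.05 N and linear speed of tin above 0.5 m/s)).
It fails at once if the jar or the tin was tipped over (angle between any of jar, tin's own z axis and vertical above 0.8 rad).
It also fails if it takes over 64 s, if anything falls off the work surface, if the arm or the gripper's body presses on something with over 40 N, if the wrist force passes 120 N, or if a joint passes its speed limit or range.

ROBOT

A 6-joint arm with a two-finger parallel gripper is mounted at the origin on the work surface. World frame = base frame: x ahead of the robot, y to its left, z up, the work surface at z = 0. Lengths are in m, angles in rad, forces in N, time in s.
With the tool pointing down it reaches from about 0.35 to 0.975 m from the base axis. Payload 7.1 kg.
Tool frame: the origin (TCP) lies on the centre line of the jaws, within the pads' length; the fingertips stand 22 mm ahead of it and the grasp point (between the pads) lies 3 mm ahead of it; z points along the fingers, y is the direction in which the jaws open and shut (so a half turn about z gives the same grasp; the last joint's range is limited). The gripper opens to 88 mm and grips with 3 to 60 N. Pads are 20 mm wide; open, the fingers measure 115 mm over their backs; the gripper's body (75 mm by 178 mm) begins 61 mm behind the grasp point.
Start: joints at [-1.232, 0.423, 1.63, -0, 1.089, -0.019], TCP at [0.219, -0.585, 0.245] pointing down, gripper open.
Joint ranges: [-3, 3], [-0.9, 2.11], [0.09, 2.58], [-1.31, 4.45], [0.11, 2.69], [-2.54, 2.54]. Speed limits (rad/s): [2.39, 2.39, 3.01, 3.14, 3.14, 3.14].

INTERFACE

Orientations are given as a unit quaternion [x, y, z, w].
In Python, from cell import arm gives the robot as it stands. The module is installed in compiled form; this text tells all that it offers. Calls block until the motion is done:
- arm.move_ptp(position, orientation): joint-space move of the TCP to a pose.
- arm.move_straight(position, orientation=None, feed=0.15): straight line of the TCP; orientation=None keeps the orientation; feed is the mean speed in m/s.
- arm.set_joints(angles): joint-space move.
- arm.move_gripper(opening): finger opening in m; the grip force is fixed at half the most; returns when the fingers have stopped.
- arm.hold(seconds).
- arm.inverse_kinematics(position, orientation): joint angles nearest the present ones, or None.
- arm.observe(): the state.
- arm.capture(name): name is "scene" or "top"; returns (picture, depth): 480x640x3 uint8, red, green, blue; 480x640 float32, m along the optical axis (not along the pixel's ray), 0 where there is no reading.
- arm.calibration(name): a dict with "fx", "fy", "cx", "cy" (pixels), "k1" (the pictures are not rectified: a ray, as slopes to the right and down, at radius r is drawn at 1 + k1 r^2 times it, then the intrinsics apply), "world_from_camera" (4x4, takes a point from camera to world coordinates). Camera axes: x right, y down, z forward; pixel columns grow to the right and rows downward; lengths in m; the calibration is good to about 2 mm. A picture is of the moment at which its call begins. calibration takes no time and is no camera call.
A pose or a line that the arm cannot do raises arm.IKError and nothing moves.
- arm.finish_job(): hands the job in, once; it reports no verdict.
Trained networks look in the newest picture that a camera, given by its name, has taken for a name from the list of things; names that differ only in an ending like _2 or _b are one class to them, and where a whole thing is asked for, a point or a joint stands for the part that bears it (a point fixed in the world has none). Each returns a list of dicts, best first, with "p" (0 to 1); they miss things now and then, are a little off and sometimes report something else, mostly with a low value. They report only what shows in the picture. A call takes as long as a camera call.
- arm.search_frame(camera, query): "at" ([row, column] in pixels, amid what is visible of it).
The state is a dict: "time_s": time; "joint_pos": joint angles; "qvel": joint speeds; "joint_efforts": joint torques, N m; "eef_pos": TCP position; "eef_rot": TCP orientation; "wrist_force": force on the tool from outside, world axes, zero at the start; "moment": the same for the moment, N m; "width": finger opening in m.
Only numpy, scipy, OpenCV 4.12 (cv2) and the standard library are available. Lean on these libraries where they do the work, as an engineer would, in place of code of your own. Each camera call takes 0.05 s, during which the arm holds its last target.

## Working session

There is one attempt and no reset: what is moved stays moved. The work goes in short steps, each a Python script; the robot and the scene stay as the last script left them, time stands still between calls to the robot, and variables do not carry over. Pictures are saved under pics/ and viewed, and the job is handed in when it is done.

```bash
mkdir -p pics; cat > h.py <<'E'
import numpy as np, cv2
from cell import arm
def cap(c,name=None):
    im,d=arm.capture(c)
    if name: cv2.imwrite(f'pics/{name}.png',im[:,:,::-1])
    np.savez(f'/tmp/{c}.npz',im=im,d=d)
    return im,d
def cloud(c,d):
    k=arm.calibration(c); v,u=np.mgrid[0:480,0:640].astype(float)
    x=(u-k['cx'])/k['fx'];y=(v-k['cy'])/k['fy']
    xd,yd=x.copy(),y.copy()
    for _ in range(20):
        f=1+k['k1']*(x*x+y*y); x=xd/f;y=yd/f
    P=np.stack([x*d,y*d,d],-1); T=np.array(k['world_from_camera'])
    return P@T[:3,:3].T+T[:3,3]
def proj(c,P):
    k=arm.calibration(c);T=np.linalg.inv(np.array(k['world_from_camera']))
    p=np.atleast_2d(P)@T[:3,:3].T+T[:3,3]
    s=p[:,:2]/p[:,2:]; s=s*(1+k['k1']*(s**2).sum(1,keepdims=True))
    return s*[k['fx'],k['fy']]+[k['cx'],k['cy']]
E
python3 - <<'E'
from h import *
for c in ('scene','top'):
    im,d=cap(c,c+'0'); k=arm.calibration(c); print(c,{a:np.round(b,3).tolist() for a,b in k.items()})
    P=cloud(c,d)
    for n in ('jar','tin','bolt','bracket_top','sill_edge','bay_jar','bay_tin','mustard','butter'):
        for r in arm.search_frame(c,n)[:2]:
            i,j=map(int,r['at']); print(n,round(r['p'],2),np.round(r['at']),P[i,j].round(3),d[i,j]>0)
o=arm.observe();print(o)
E
```

```text
scene {'fx': 574.729, 'fy': 574.729, 'cx': 314.903, 'cy': 241.761, 'k1': 0.001, 'world_from_camera': [[0.738, 0.515, -0.436, 1.148], [0.674, -0.55, 0.493, -0.685], [0.014, -0.658, -0.753, 1.099], [0.0, 0.0, 0.0, 1.0]]}
jar 0.82 [236. 331.] [0.573 0.022 0.083] True
tin 0.6 [214. 362.] [0.568 0.147 0.056] True
bolt 0.46 [229. 349.] [0.572 0.089 0.05 ] True
bracket_top 0.85 [327. 353.] [ 0.766 -0.128  0.058] True
sill_edge 0.71 [325. 360.] [ 0.767 -0.104  0.041] True
sill_edge 0.17 [130. 362.] [0.31  0.464 0.007] True
bay_jar 0.64 [325. 357.] [ 0.769 -0.115  0.055] True
bay_tin 0.93 [322. 357.] [ 0.764 -0.113  0.063] True
bay_tin 0.23 [130. 365.] [0.319 0.467 0.006] True
mustard 0.71 [209. 329.] [0.494 0.106 0.053] True
butter 0.52 [219. 311.] [0.482 0.051 0.05 ] True
top {'fx': 597.562, 'fy': 597.562, 'cx': 318.1, 'cy': 238.986, 'k1': -0.074, 'world_from_camera': [[0.017, -0.987, 0.157, 0.335], [-1.0, -0.019, -0.014, 0.016], [0.017, -0.157, -0.987, 1.404], [0.0, 0.0, 0.0, 1.0]]}
jar 0.72 [228. 306.] [0.57  0.027 0.082] True
jar 0.67 [187. 270.] [0.669 0.111 0.057] True
tin 0.89 [232. 2
[... 513 characters left out ...]
3 0.06  0.041] True
{'time_s': 1.0, 'joint_pos': array([-1.23200028e+00,  4.23095622e-01,  1.62994205e+00, -4.76624060e-05,
        1.08859774e+00, -1.90294231e-02]), 'qvel': array([ 0.00141009,  0.00061636,  0.00031307, -0.00210849, -0.00081824,
       -0.00021756]), 'joint_efforts': array([-3.52394069e-03, -5.44594681e+01, -2.74047107e+01,  6.43428485e-02,
        1.68288359e-02,  5.07107103e-07]), 'eef_pos': array([ 0.21888119, -0.58537709,  0.24466125]), 'eef_rot': array([ 9.84035796e-01,  1.77970646e-01, -2.42477667e-05, -1.77435944e-05]), 'wrist_force': array([ 0.51547371, -0.26407794, -0.30387084]), 'moment': array([-0.01393803,  0.03194342,  0.00626997]), 'width': 0.0878776849819568}
```

```bash
python3 - <<'E'
import cv2
a=cv2.imread('pics/top0.png');b=a[130:330,180:380];cv2.imwrite('pics/top0z.png',cv2.resize(b,(600,600),interpolation=cv2.INTER_CUBIC))
a=cv2.imread('pics/scene0.png');b=a[130:330,220:420];cv2.imwrite('pics/scene0z.png',cv2.resize(b,(600,600),interpolation=cv2.INTER_CUBIC))
E
```

```text
(no output)
```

View pics/top0.png

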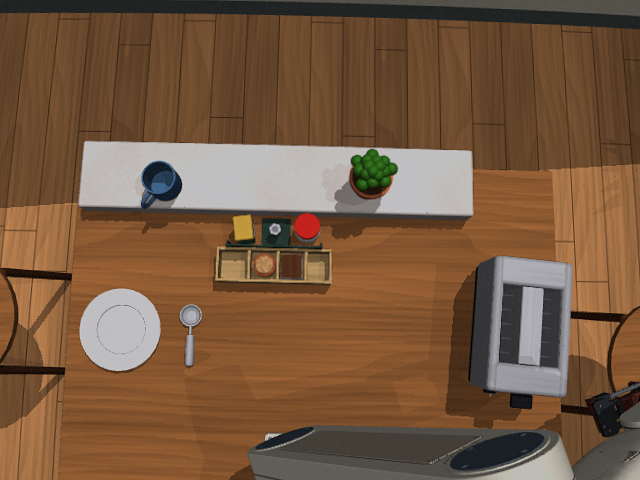

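View pics/scene0.png

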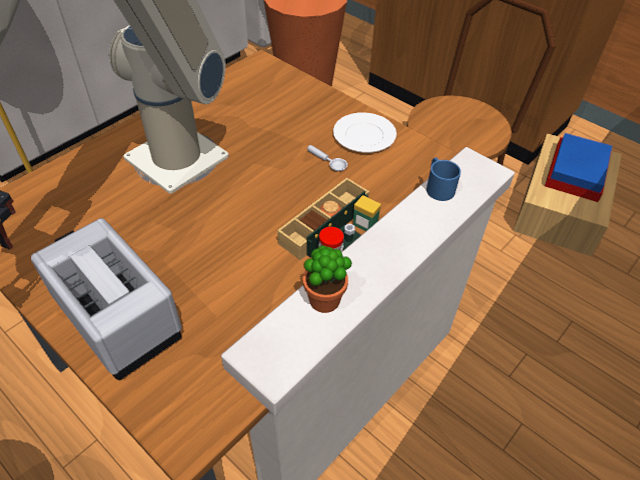

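```bash
sleep 1
```

```text
(no output)
```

View pics/top0z.png

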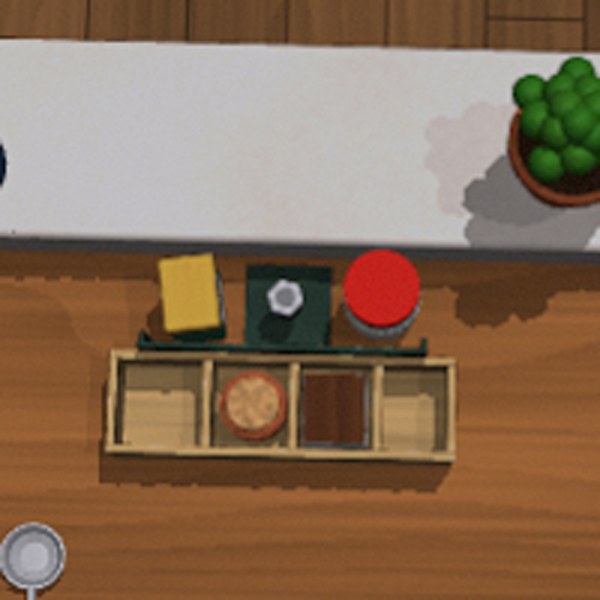

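View pics/scene0z.png

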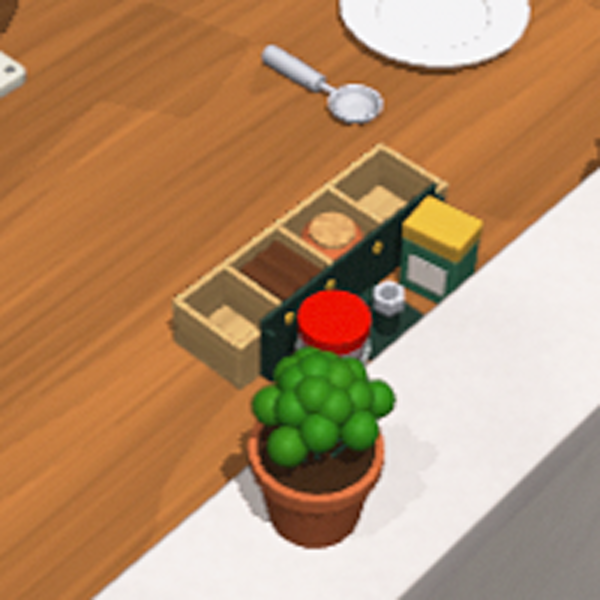

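The tin (yellow lid) is at top pixel (row 228, col 244), the bolt at (229, 275) and the jar at (226, 307). The square bay is at the left (265, 233) and the narrow bay at the right (265, 318), so the jar and tin have to cross over. Next I'll fit the poses.

```bash
python3 - <<'E'
from h import *
Z=np.load('/tmp/top.npz');im,d=Z['im'].astype(int),Z['d'];P=cloud('top',d)
X,Y,H=P[...,0],P[...,1],P[...,2]
R,G,B=im[...,0],im[...,1],im[...,2]
print('table z',np.median(H[300:340,380:450]))
def rep(n,m):
    p=P[m][:,:2];r=cv2.minAreaRect((p*1000).astype(np.float32));print(n,m.sum(),'mean',p.mean(0).round(4),'rect',np.round(r,1) if 0 else r, 'z',np.median(H[m]).round(4))
win=(X>.44)&(X<.64)&(Y>-.08)&(Y<.26)
tin=win&(H>.072)&(R>150)&(G>120)&(B<120); rep('tin',tin)
jar=win&(H>.072)&(R>150)&(G<80); rep('jar',jar)
br=win&(H>.062)&(H<.078)&(X<.55)&(R<90); rep('bracket',br)
rim=win&(H>.044)&(H<.06)&(X<.545)&(R>120)&(R-B>40); rep('rim',rim)
s=(H>.05)&(H<.066)&(Y>-.3)&(Y<.5)&(X>.55); 
pts=[]
for j in range(100,460):
    rows=np.where(s[:,j])[0]
    if len(rows): i=rows.max(); pts.append((X[i,j],Y[i,j]))
pts=np.array(pts);pf=np.polyfit(pts[:,1],pts[:,0],1);res=pts[:,0]-np.polyval(pf,pts[:,1])
g=abs(res)<.006;pf=np.polyfit(pts[g,1],pts[g,0],1);print('sill x=',pf,'yaw',-np.arctan(pf[0]),np.std((pts[:,0]-np.polyval(pf,pts[:,1]))[g]))
bo=win&(H>.04)&(H<.056)&(abs(Y-.094)<.03)&(X>.54)&(X<.6)&(R>90); rep('bolt',bo)
ba=(H>.1)&(H<.26)&(X>.55)&(Y<0)&(Y>-.2)&(G>R);rep('basil',ba)
print(P[ba].min(0),P[ba].max(0))
for n,(y0,y1) in dict(mug=(.25,.45)).items():
    m=(H>.1)&(H<.16)&(X>.55)&(Y>y0)&(Y<y1);rep(n,m)
E
```

```text
table z 0.0005233499702106403
tin 400 mean [0.5701 0.168 ] rect ((570.4393920898438, 167.9512939453125), (53.33243942260742, 39.606204986572266), 8.618332862854004) z 0.079
jar 479 mean [0.5761 0.0234] rect ((576.3936157226562, 23.37053680419922), (54.810245513916016, 55.37019729614258), 16.492176055908203) z 0.0832
bracket 236 mean [0.532  0.0985] rect ((538.327392578125, 97.87432098388672), (20.507495880126953, 219.31735229492188), 0.4332735538482666) z 0.07
rim 1117 mean [0.4841 0.1024] rect ((490.17816162109375, 97.58366394042969), (264.9511413574219, 78.31732177734375), 89.59548950195312) z 0.0519
sill x= [0.00578262 0.61214853] yaw -0.005782551651270792 0.0009151737010209595
bolt 95 mean [0.5735 0.0967] rect ((573.858642578125, 96.7158203125), (24.636207580566406, 23.419878005981445), 80.95671844482422) z 0.0489
basil 1293 mean [ 0.6742 -0.1115] rect ((681.7857666015625, -117.57418823242188), (85.27659606933594, 92.873046875), 9.484638214111328) z 0.2007
[ 0.63496664 -0.16356448  0.13202136] [ 0.72409738 -0.06801913  0.22440666]
mug 590 mean [0.6614 0.356 ] rect ((654.5476684570312, 352.40869140625), (75.8569107055664, 102.1303939819336), 88.19121551513672) z 0.1242
```

```bash
cat >> h.py <<'E'
O=np.array([.5735,.0968]);YAW=-.006
def loc(x,y):
    c,s=np.cos(YAW),np.sin(YAW);return O+[c*x-s*y,s*x+c*y]
def q(a): return [np.cos(a/2),np.sin(a/2),0,0]
def st(t):
    o=arm.observe();print(t,round(o['time_s'],2),np.round(o['eef_pos'],4),'F',np.round(o['wrist_force'],1),'M',np.round(o['moment'],2),'w',round(o['width'],4),'q6',np.round(o['joint_pos'][5],2));return o
def lower(xy,z0,z1,Q,dF=3.,step=.0015):
    f0=st('pre')['wrist_force']; z=z0
    while z>z1:
        z-=step; arm.move_straight([*xy,z],Q,feed=.03); f=arm.observe()['wrist_force']
        if f[2]-f0[2]>dF: break
    return st('low')
E
python3 - <<'E'
from h import *
st('0')
for a in (0,np.pi,-np.pi): print(a,arm.inverse_kinematics([.5762,.0234,.2],q(a)), arm.inverse_kinematics([.49,.19,.2],q(a)))
Q=q(YAW)
arm.move_ptp([.5762,.0234,.18],Q); st('above')
arm.move_gripper(.074)
arm.move_straight([.5762,.0234,.074],Q,feed=.15); st('at jar')
arm.move_gripper(.03); st('grip')
E
```

```text
0 1.0 [ 0.2189 -0.5854  0.2447] F [ 0.5 -0.3 -0.3] M [-0.01  0.03  0.01] w 0.0879 q6 -0.02
0 [ 1.99515888e-02  4.08540442e-01  1.77284419e+00 -4.44089210e-16
  9.60208027e-01  1.59074792e+00] [ 3.47261072e-01  3.38625748e-01  1.88431777e+00 -4.44089210e-16
  9.18649135e-01  1.91805740e+00]
3.141592653589793 [ 1.99515888e-02  4.08540442e-01  1.77284419e+00 -4.44089210e-16
  9.60208027e-01 -1.55084474e+00] [ 3.47261072e-01  3.38625748e-01  1.88431777e+00 -4.44089210e-16
  9.18649135e-01 -1.22353526e+00]
-3.141592653589793 [ 1.99515888e-02  4.08540442e-01  1.77284419e+00 -4.44089210e-16
  9.60208027e-01 -1.55084474e+00] [ 3.47261072e-01  3.38625748e-01  1.88431777e+00 -4.44089210e-16
  9.18649135e-01 -1.22353526e+00]
above 3.52 [0.5763 0.0227 0.1801] F [-0.3  0.3 -0.2] M [ 0.04  0.04 -0.04] w 0.0877 q6 1.6
at jar 4.83 [0.5768 0.0234 0.0746] F [ 0.1 -0.2 -0.2] M [ 0.03  0.02 -0.  ] w 0.0739 q6 1.6
grip 5.23 [0.5769 0.0232 0.075 ] F [-1.3 -1.9  5.9] M [-0.24  0.17  0.11] w 0.0579 q6 1.6
```

```bash
python3 - <<'E'
from h import *
Q=q(YAW); b=loc(-83.5e-3,93e-3); print(b)
arm.move_straight([.5768,.0234,.18],Q,feed=.15); st('lift')
arm.move_straight([*b,.18],Q,feed=.2)
arm.move_straight([*b,.135],Q,feed=.12); st('over')
arm.move_straight([*b,.087],Q,feed=.06)
lower(b,.087,.0785,Q)
E
```

```text
[0.4905595  0.19029932]
lift 6.09 [0.576  0.0234 0.1791] F [-0.2  0.8 -2.4] M [ 0.08 -0.02  0.01] w 0.0577 q6 1.6
over 7.71 [0.4908 0.1899 0.135 ] F [-0.5 -0.9 -2.6] M [-0.   -0.05  0.06] w 0.0578 q6 1.92
pre 8.66 [0.4908 0.1904 0.0872] F [-0.3  0.6 -2.4] M [ 0.04 -0.    0.01] w 0.0578 q6 1.92
low 9.91 [0.4907 0.1903 0.0809] F [-4.6 -2.8 14.8] M [-0.27  0.77 -0.04] w 0.0576 q6 1.92
```

```bash
python3 - <<'E'
from h import *
Q=q(YAW); b=loc(-83.5e-3,93e-3)
arm.move_straight([*b,.0812],Q,feed=.03)
arm.move_gripper(.072); st('open')
arm.move_straight([*b,.14],Q,feed=.12)
a=np.radians(8.6)
t=np.array([.5704,.168])
arm.move_ptp([*t,.17],q(a)); st('above tin')
im,d=cap('scene','s1')
P=cloud('scene',d); print(arm.search_frame('scene','jar')[:2])
E
python3 - <<'E'
import cv2
a=cv2.imread('pics/s1.png');b=a[130:330,220:420];cv2.imwrite('pics/s1z.png',cv2.resize(b,(600,600),interpolation=cv2.INTER_CUBIC))
E
```

```text
open 10.62 [0.4906 0.1903 0.0812] F [ 0.6  0.6 -0.3] M [ 0.04 -0.    0.02] w 0.0716 q6 1.92
above tin 11.7 [0.5704 0.1674 0.1689] F [ 0.   0.7 -0.7] M [ 0.06  0.01 -0.01] w 0.0723 q6 1.69
[{'at': [190.1, 348.5], 'p': 0.7}]
```

View pics/s1z.png

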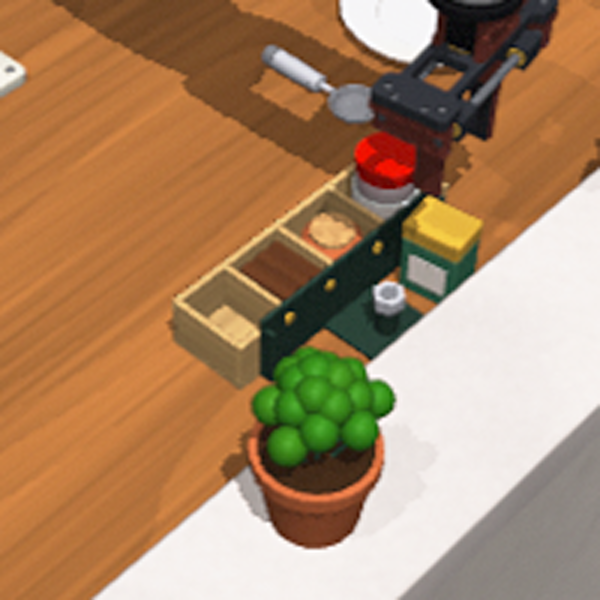

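The jar stands upright in the +y bay (zoom 170, 385), with the jaws above the tin at (250, 440). Tin next.

```bash
python3 - <<'E'
from h import *
a=np.radians(8.2);Q=q(a)
t=[.5704,.168]
arm.move_gripper(.058)
arm.move_straight([*t,.073],Q,feed=.12); st('at tin')
arm.move_gripper(.02); o=st('grip')
arm.move_straight([*t,.18],Q,feed=.15); st('lift')
Q=q(YAW); b=loc(-83.5e-3,-101e-3); print(b)
arm.move_straight([*b,.18],Q,feed=.2)
arm.move_straight([*b,.135],Q,feed=.12); st('over')
arm.move_straight([*b,.087],Q,feed=.06)
lower(b,.086,.0765,Q)
E
```

```text
at tin 13.21 [0.5709 0.1681 0.0736] F [0.3 0.4 1.2] M [ 0.02 -0.02  0.01] w 0.0579 q6 1.69
grip 13.61 [0.5708 0.1681 0.0737] F [-0.4 -1.2  4.1] M [0.01 0.07 0.04] w 0.0419 q6 1.69
lift 14.47 [0.5697 0.1678 0.1791] F [-0.  -0.7 -1. ] M [ 0.04  0.06 -0.03] w 0.0417 q6 1.69
[ 0.48939551 -0.00369719]
over 16.1 [ 0.4896 -0.0033  0.1349] F [ 0.2 -0.7 -1.6] M [ 0.05 -0.01 -0.02] w 0.0418 q6 1.54
pre 17.05 [ 0.4896 -0.0037  0.0871] F [ 0.6  0.9 -1.9] M [0.02 0.01 0.01] w 0.0417 q6 1.54
low 18.3 [ 0.4896 -0.0041  0.0794] F [-3.9 -3.1 10.9] M [-0.53  0.61 -0.02] w 0.0418 q6 1.55
```

```bash
cp /tmp/top.npz /tmp/top_t1.npz; python3 - <<'E'
from h import *
Q=q(YAW); b=loc(-83.5e-3,-101e-3)
arm.move_straight([*b,.0797],Q,feed=.03)
arm.move_gripper(.058); st('open')
arm.move_straight([*b,.15],Q,feed=.12)
arm.move_ptp([.42,-.27,.25],Q); st('clear')
im,d=cap('top','t2'); 
np.savez('/tmp/top_t2.npz',im=im,d=d)
o=st('img')
im2,_=cap('scene','s2')
for n in('jar','tin','bolt'): print(n,arm.search_frame('top',n)[:2])
P=cloud('top',d);X,Y,H=P[...,0],P[...,1],P[...,2];im=im.astype(int);R,G,B=im[...,0],im[...,1],im[...,2]
for n,m in dict(tin=(H>.072)&(R>150)&(G>120)&(B<120)&(X<.54)&(X>.44)&(abs(Y)<.06),jar=(H>.072)&(R>150)&(G<80)&(X<.54)&(X>.44)).items():
    print(n,m.sum(),cv2.minAreaRect((P[m][:,:2]*1000).astype(np.float32)),H[m].mean())
for nm in('t1','t2'):
    z=np.load(f'/tmp/top_{nm}.npz')['im'][:,:,::-1]
    c=proj('top',[*O,.048])[0].astype(int);print(c)
    cv2.imwrite(f'pics/bolt_{nm}.png',cv2.resize(z[c[1]-20:c[1]+20,c[0]-20:c[0]+20],(600,600),interpolation=cv2.INTER_CUBIC))
cv2.imwrite('pics/s2z.png',cv2.resize(im2[130:330,220:420,::-1],(600,600)))
E
```

```text
open 19.03 [ 0.4894 -0.0037  0.0797] F [-0.5  0.8 -0.4] M [0.05 0.01 0.04] w 0.0583 q6 1.54
clear 20.89 [ 0.4199 -0.2692  0.2492] F [-1.1  0.1 -0.3] M [ 0.02 -0.03 -0.02] w 0.0583 q6 0.98
img 20.94 [ 0.4201 -0.2689  0.2492] F [-0.8 -0.1 -0.7] M [0.05 0.05 0.03] w 0.0582 q6 0.98
jar [{'at': [262.9, 231.9], 'p': 0.9}, {'at': [187.2, 273.5], 'p': 0.5}]
tin [{'at': [264.8, 318.8], 'p': 0.63}]
bolt [{'at': [230.1, 277.0], 'p': 0.66}]
tin 414 ((487.8796081542969, -2.172649383544922), (52.45082473754883, 37.994632720947266), 1.0764530897140503) 0.08483683294029722
jar 495 ((489.9398193359375, 191.42840576171875), (54.55583572387695, 54.59960174560547), 46.102569580078125) 0.08914106400542042
[274 228]
[274 228]
```

View pics/bolt_t1.png

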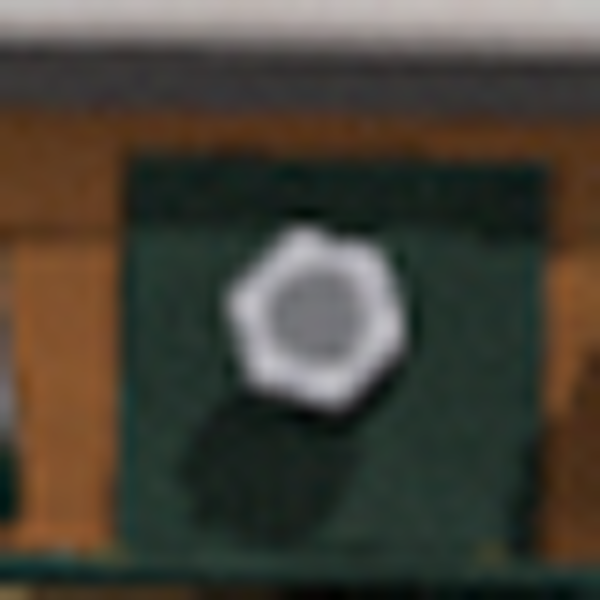

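View pics/bolt_t2.png

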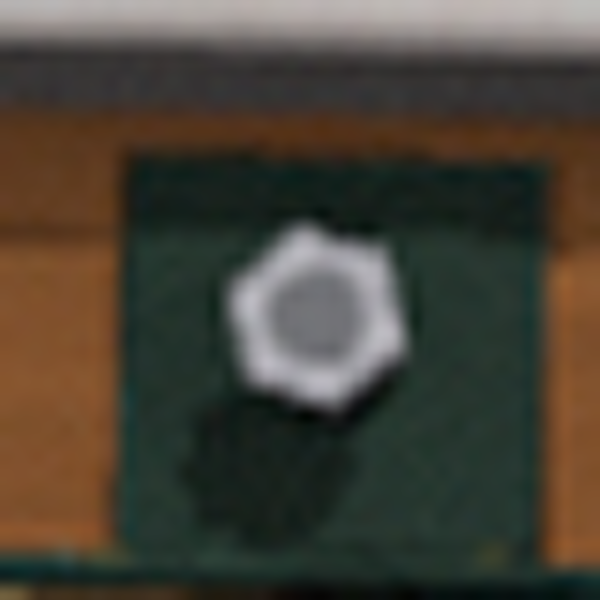

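View pics/s2z.png

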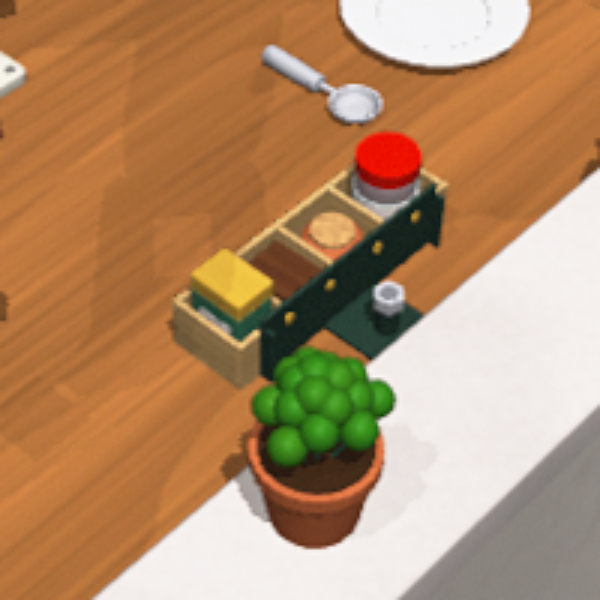

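```bash
python3 - <<'E'
from h import *
from scipy.ndimage import map_coordinates
from scipy.optimize import minimize
for nm in('t1','t2'):
    g=np.load(f'/tmp/top_{nm}.npz')['im'].astype(float).mean(2)
    n=240; s=np.linspace(-.025,.025,n); XX,YY=np.meshgrid(O[0]+s,O[1]+s,indexing='ij')
    uv=proj('top',np.stack([XX,YY,np.full_like(XX,.048)],-1).reshape(-1,3))
    W=map_coordinates(g,[uv[:,1],uv[:,0]],order=3).reshape(n,n)
    W=np.clip(W,40,190)
    W[np.hypot(XX-O[0],YY-O[1])<.009]=190
    def model(p):
        x=XX-p[0]*1e-3;y=YY-p[1]*1e-3
        r=np.max([np.cos(p[2]+k*np.pi/3)*x+np.sin(p[2]+k*np.pi/3)*y for k in range(6)],0)
        return 1/(1+np.exp((r-.012)/.0009))
    def cost(p):
        m=model(p); A=np.c_[m.ravel(),np.ones(m.size)]; c,res,_,_=np.linalg.lstsq(A,W.ravel(),rcond=None); return res[0]/m.size
    best=min((minimize(cost,[O[0]*1e3,O[1]*1e3,a],method='Nelder-Mead',options=dict(initial_simplex=[[O[0]*1e3+i,O[1]*1e3+j,a+k] for i,j,k in((0,0,0),(2,0,0),(0,2,0),(0,0,.2))])) for a in np.arange(0,1.05,.2)),key=lambda r:r.fun)
    a=best.x[2]%(np.pi/3); print(nm,best.x[:2],'normal ang mod60 deg',np.degrees(a),best.fun)
E
```

```text
t1 [573.2523398  97.5358568] normal ang mod60 deg 46.58489610128896 26.83701357744863
t2 [573.27639821  97.51403929] normal ang mod60 deg 43.59070724986876 27.384362873999276
```

Both are in their bays: tin at zoom (285, 230), jar at (165, 388). The bolt head is clear at (295, 388), turning about 5.74°/s. I'll meet a pair of flats at a jaw direction of 85° at about t = 28.1 s.

```bash
python3 - <<'E'
from h import *
Q=q(np.radians(-5)); c=[.5733,.0972]
arm.move_ptp([*c,.17],Q); st('above')
arm.move_gripper(.040)
arm.move_straight([*c,.046],Q,feed=.1); o=st('down')
w=27.9-o['time_s']
print('wait',w)
if w>0: arm.hold(w)
arm.move_gripper(.015); st('grip')
arm.hold(.5); st('h'); arm.hold(.5); st('h')
im,d=cap('scene','s3'); im2,_=cap('top','t3')
cv2.imwrite('pics/s3z.png',np.hstack([cv2.resize(im[150:300,250:400,::-1],(400,400)),cv2.resize(im2[180:300,200:320,::-1],(400,400))]))
E
```

```text
above 22.64 [0.5734 0.0964 0.1702] F [-0.4 -0.8 -0.4] M [-0.01 -0.01 -0.05] w 0.0582 q6 1.81
down 24.53 [0.5738 0.0973 0.0466] F [-0.   0.1  1.4] M [-0.01 -0.01 -0.  ] w 0.0402 q6 1.81
wait 3.366699999999998
grip 28.3 [0.5733 0.0967 0.0461] F [-0.5 -5.1  1.7] M [-0.63  0.08  0.13] w 0.0235 q6 1.81
h 28.8 [0.5733 0.0968 0.0461] F [-1.3 -5.7  2. ] M [-0.9   0.13  0.12] w 0.0234 q6 1.81
h 29.3 [0.5733 0.0968 0.0461] F [-1.  -5.   2.3] M [-0.88  0.07  0.07] w 0.0236 q6 1.81
```

View pics/s3z.png

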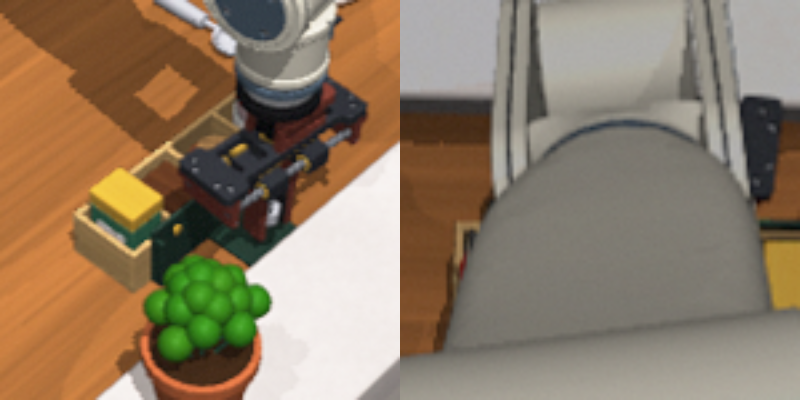

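```bash
python3 - <<'E'
from h import *
for _ in range(3): arm.hold(.7); st('h')
arm.finish_job()
E
```

```text
h 30.1 [0.5733 0.0968 0.0461] F [ 0.5 -5.4  2.3] M [-0.95  0.04  0.14] w 0.0237 q6 1.81
h 30.8 [0.5733 0.0968 0.0461] F [ 0.2 -5.1  1.8] M [-0.91  0.1   0.16] w 0.0237 q6 1.81
h 31.5 [0.5733 0.0968 0.0461] F [-0.4 -5.5  2.9] M [-0.9   0.02  0.09] w 0.0235 q6 1.81
the job is handed in; nothing more can be done
```

I put the jar in the square bay and the tin in the narrow one, then gripped the bolt head across two flats. I handed the job in at about 31.5 s, still holding the bolt; no verdict is reported.

- **Jar and tin:** After release, the top camera put both about 1 to 2 mm from their bay centres. Their top surfaces were at 89 and 85 mm, as expected for standing on the bay floors. Both looked upright in the scene picture. Each touched its floor with a short push of about 13–17 N, by the wrist force change, before I let go.
- **Bolt:** Over the last 3 s the jaw opening stayed between 23.4 and 23.7 mm, against 24 mm across the flats. The yaw moment was about 0.1 N m (0.07 to 0.16), in line with the driver's 0.12 N m, so the head appears to be held.
- **Not checked directly:** The gripper hid the bolt head and the jar from the cameras at the end, so I judged both the grip and the stopped turning from jaw opening and moment alone. A steady sideways force of about 5 N suggests the jaws sit about half a millimetre off the bolt's axis. I saw no sign that anything else had moved, but I didn't measure it.

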